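# Put the used cell in the sprung-lid battery box and bolt it

### The arm

A 6-joint arm with a two-finger parallel gripper is mounted at the origin on a cart in front of the work surface, level with it; the furniture and walls round the work are solid. World frame = base frame: x ahead of the robot, y to its left, z up, the work surface at z = 0. Lengths are in mm, angles in degrees, forces in N, time in s.
With the tool pointing down it reaches from about 350 to 975 mm from the base axis. Payload 4.9 kg.
Tool frame: the origin (TCP) lies at the very end of the fingers, on their centre line; the grasp point (between the pads) lies 19 mm behind it (arm.hold_point_z is the distance from the TCP to the grasp point, in mm); z points along the fingers, y is the line along which they close (so a half turn about z gives the same grasp; the last joint's range is limited). The gripper opens to 85 mm and grips with 20 to 120 N. Pads are 22 mm wide; open, the fingers measure 114 mm over their backs; the gripper's body (76 mm by 85 mm) begins 54 mm behind the grasp point. The pads swing forward as they close: fully open they stand 13 mm farther back than shut.
Start: joints at [65.661, 3.019, 92.412, -0, 84.569, -6.818], TCP at [188.15, 595.988, 231.304] pointing down, gripper open.
Joint ranges: [-172.51, 172.51], [-57.92, 126.97], [3.15, 148.05], [-58.71, 238.71], [5.1, 150.11], [-179.66, 179.66]. Speed limits (degrees/s): [147.25, 147.25, 180, 180, 180, 180].

### API

Orientations are given as [roll, pitch, yaw] about the fixed x, y, z axes, in that order (R = Rz(yaw) Ry(pitch) Rx(roll)).
In Python, from plant import arm gives the robot as it stands.
- The arm moves only by the tool servo_tool, never from a script. Its argument "rows" is a list of rows, each a list of 3 entries, a list of its own where there are three numbers: the shift along the tool's x, y, z in shares of 100 cm (1.0 is 100 cm), then the turn about the tool's z in shares of 60 degrees (1.0 is 60 degrees), then the opening, from 0 (shut) to 1 (fully open). A call has 1 to 20 rows; each row is the pose to reach, as a shift and turn from the pose commanded when the call began, along the tool's axes at that moment; what a row does not reach only later rows make up. A row lasts 1/12 s, in which the tool goes at most 41.7 mm and 7.16 degrees, less where a joint would pass 70% of its speed; a pose out of reach is approached as far as the arm can. A call with a gripper value outside its range is refused whole. The fingers move at their own pace and stop on an object; "squeeze" is the grip in N (left out, the last holds). Time passes only in rows, so rows that repeat a pose let the fingers close. It gives the time, the measured TCP pose, the force, the opening and the grip force at its end, in the units of the state.
- arm.get_obs(): the state, without advancing time (a new reading comes with each control period).
- arm.camera(name): name is "side" or "top" or "wrist"; returns a dict with "img" (400x640x3 uint8, blue, green, red), "intrinsics" (3x3 intrinsics, pixels), "T" (4x4, takes a point from camera to world coordinates). Camera axes: x right, y up, looking along -z (the intrinsics and any distortion apply to the point x, -y, -z); pixel columns grow to the right and rows downward; lengths in mm; the calibration is good to about 2 mm. A picture is of the moment at which its call begins. There is no depth.
- arm.finish_job(): hands the job in; it is judged then, once.
The state is a dict: "time_s": time; "joint_pos": joint angles; "dq": joint speeds; "effort": joint torques, N m; "tool_pos": TCP position; "tcp_rot": TCP orientation; "wrist_force": force on the tool from outside, world axes, zero at the start; "moment": the same for the moment, N m; "finger_gap": finger opening in mm; "grip_force": force on a finger pad.
Only numpy, scipy, OpenCV 4.12 (cv2) and the standard library are available. Lean on these libraries where they do the work, as an engineer would, in place of code of your own. Each camera call takes 0.05 s, during which the arm holds its last target. There are 200 camera calls.

### The job

Put the used AA battery into the grey battery box, then swing the sprung lid fully shut, hold it down against its spring and slide the bolt fully home under the staple, so that the lid stays shut when you let go. Leave the padlock, the tape measure and the roll of black tape where they are.

Things in the scene. Friction and masses are not known exactly. Their poses are not given: they have to be found in the camera images.
- battery_1: The only AA cell, 14 mm thick, 50 mm long, about 25 g, lying on the worktop left or right of the box. Origin: centre of its underside; its y axis lies along its length.
- battery_box: Grey steel box fixed to the worktop, 170 (x) by 132 (y) by 70 mm high, open on top, walls and floor 4 mm. Origin: centre of its underside; x points from its front (bolt side, towards the robot) to the hinge at the back, y to its left (staple side), z up. The lid's hinge axis runs along y through (85, 0, 70) mm. The lid is 170 mm long from hinge to free edge.
- box_floor (a point): Centre of the box's inner floor, 4 mm above the worktop; axes as the box. The inside measures 162 mm (x) by 124 mm (y), 64 mm deep.
- lid (a joint): Angle of the lid: 0 fully shut (level), about 1.35 rad standing open (its stop, the start). A torsion spring always drives it open: 0.5 N m when open, rising to 1.2 N m when shut (about 6 N at the bolt's grip). It springs up when let go unless bolted; bolted, it rests up to 0.03 rad open against the staple.
- bolt (a joint): Travel of the bolt along the lid's front edge to the box's left (+y of the box): 0 withdrawn, 0.028 m fully home; it starts within 5 mm of withdrawn. 1.5 N of friction keeps it where it is left. The rod, 8 mm thick, round-ended, passes under the staple's bar only while the lid is pressed to within about 0.02 rad of shut; otherwise it runs against the bar.
- bolt_grip (a point): Centre of the bolt's grip: a steel barrel 18 mm thick, 24 mm long along the box's y, 28 mm beyond the lid's free edge; 198 mm from the hinge axis along the lid and 10 mm above the lid's plane, at y = -10 mm + bolt travel. On top when the lid is open; ahead of the box, 80 mm up, when shut. Pinch its flat ends from above: it turns between the pads as the lid swings.
- padlock: Brass padlock lying flat, 65 x 44 x 14 mm, a bystander. Origin: underside.
- tape_measure: Tape measure standing, 38 x 78 x 66 mm high, a bystander. Origin: centre of its underside.
- tape_black: Roll of black tape, 58 mm across, 19 mm high, lying flat, a bystander on the side of the box where the cell is not. Origin: centre of its underside.
- staple (a point): Middle of the crossbar of the steel staple, a loop 24 mm wide (x) standing outside the box's left wall near the front, 95 mm high. The bar is 8 mm thick, 10 mm outside the wall and 91 mm above the worktop; with the lid fully shut the bolt's rod passes under it with 3 mm play. Axes as the box.
Not all that is in view belongs to the job. Leave any green look-alike of the battery_1 alone.

How it is judged:
By the outcome, as a careful person would: the job done as asked, in the order asked, and still so for the second after the job is handed in, with the robot touching nothing.
It also fails if it takes over 58 s, if anything falls off the work surface, if the arm or the gripper's body presses on something with over 40 N, if the wrist force passes 120 N, or if a joint passes its speed limit or range.

## Working session

There is one attempt and no reset: what is moved stays moved. The work goes in short steps, Python scripts to look and compute and a tool call to move; the robot and the scene stay as the last step left them, time stands still between calls to the robot, and variables do not carry over. Pictures are saved under pics/ and viewed, at most 10 in all, crops included, and the job is handed in when it is done.

Besides the shell and the picture viewer there is one more tool, called after "Emit:" as name([rows], argument=value, ...), one row to a line, values as JSON. servo_tool: Moves the arm, as the interface text tells. Its arguments: {"type":"object","properties":{"rows":{"type":"array","items":{"type":"array"}},"squeeze":{"type":"number"}},"required":["rows"]}

```bash
mkdir -p pics; ls
cat > h.py <<'E'
import numpy as np,cv2
from plant import arm
def snap(n,f):
    c=arm.camera(n); cv2.imwrite(f'pics/{f}.png',c['img']); np.savez(f'pics/{f}.npz',K=c['intrinsics'],T=c['T']); return c
def ray(f,u,v):
    d=np.load(f'pics/{f}.npz'); K,T=d['K'],d['T']
    r=np.linalg.inv(K)@[u,v,1]; r=np.array([r[0],-r[1],-r[2]])
    return T[:3,3],T[:3,:3]@r
def atz(f,u,v,z):
    o,r=ray(f,u,v); return o+r*(z-o[2])/r[2]
def tri(*obs):
    A=np.zeros((3,3));b=np.zeros(3);L=[]
    for f,u,v in obs:
        o,r=ray(f,u,v); r=r/np.linalg.norm(r);P=np.eye(3)-np.outer(r,r);A+=P;b+=P@o;L.append(P)
    x=np.linalg.solve(A,b); return x,[float(np.linalg.norm(P@(x-ray(f,u,v)[0]))) for P,(f,u,v) in zip(L,obs)]
def proj(f,p):
    d=np.load(f'pics/{f}.npz'); K,T=d['K'],d['T']; q=T[:3,:3].T@(np.array(p)-T[:3,3]); w=K@[q[0],-q[1],-q[2]]; return w[:2]/w[2]
E
python3 - <<'E'
from h import *
for n in('top','side'):
    c=snap(n,n+'0'); print(c['T'].round(2),c['intrinsics'].round(1),c.keys())
print(arm.get_obs())
E
```

```text
pics
[[ 0.0000e+00  9.8000e-01 -1.8000e-01  3.6218e+02]
 [-1.0000e+00  0.0000e+00 -1.0000e-02 -1.0640e+01]
 [-1.0000e-02  1.8000e-01  9.8000e-01  9.2930e+02]
 [ 0.0000e+00  0.0000e+00  0.0000e+00  1.0000e+00]] [[406.4   0.  313.6]
 [  0.  406.4 206. ]
 [  0.    0.    1. ]] dict_keys(['img', 'intrinsics', 'T'])
[[-9.8000e-01  1.4000e-01 -1.4000e-01  4.2279e+02]
 [-1.9000e-01 -6.4000e-01  7.4000e-01  6.3864e+02]
 [ 2.0000e-02  7.5000e-01  6.6000e-01  6.5436e+02]
 [ 0.0000e+00  0.0000e+00  0.0000e+00  1.0000e+00]] [[369.9   0.  318.2]
 [  0.  369.9 201. ]
 [  0.    0.    1. ]] dict_keys(['img', 'intrinsics', 'T'])
{'time_s': 0.1, 'joint_pos': array([ 6.56604096e+01,  3.05540215e+00,  9.24853964e+01,  1.89766598e-04,
        8.45684297e+01, -6.81655457e+00]), 'dq': array([-0.10667015, -0.15115427, -0.15796791,  0.05386268,  0.02959374,
       -0.08077759]), 'effort': array([ 6.21320796e-04, -3.94904065e+01, -3.71363461e+01, -1.32075438e-04,
        3.92085480e-03, -9.61232246e-06]), 'tool_pos': array([187.92552552, 595.47966087, 230.15290256]), 'tcp_rot': array([-1.79891566e+02, -1.31519268e-02,  1.62476934e+02]), 'wrist_force': array([-0.04290007, -0.16331262, -0.14899146]), 'moment': array([ 0.01117603, -0.03437417, -0.00392169]), 'grip_force': 0.0, 'finger_gap': 85.72234873502114}
```

View pics/top0.png

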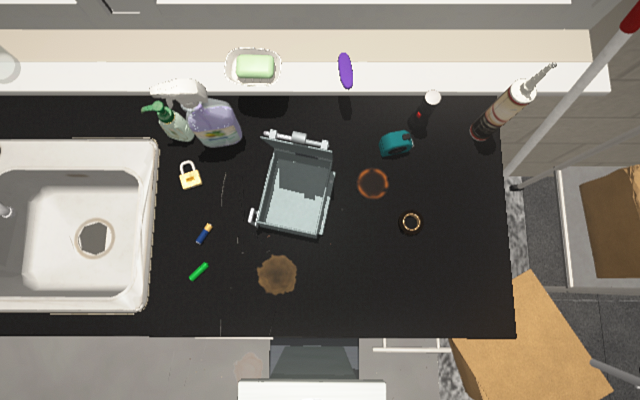

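View pics/side0.png

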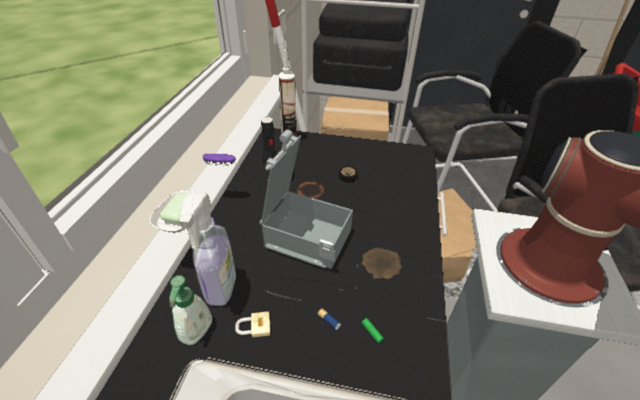

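The candidates in the top view are the blue/copper cell at (204,234), the green rod at (199,271), which is the look-alike to leave alone, and the small dark ring at (411,222), which is the tape. The blue one fits battery_1. I'll confirm that in an enlarged crop and read the box corners in the same picture.

Run:
```python
import cv2,numpy as np
t=cv2.imread('pics/top0.png');s=cv2.imread('pics/side0.png')
def c(i,x,y,w,h,k): return cv2.resize(i[y:y+h,x:x+w],None,fx=k,fy=k,interpolation=cv2.INTER_CUBIC)
a=c(t,235,120,100,130,4)   # 400x520
b=c(t,185,215,50,65,4); d=c(s,310,300,50,65,4) # 200x260
e=np.vstack([np.hstack([b,d]),c(s,255,125,100,65,4)*0+c(s,255,195,100,65,4)])
cv2.imwrite('pics/crop1.png',np.hstack([a,e]))
```

```text
(no output)
```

View pics/crop1.png

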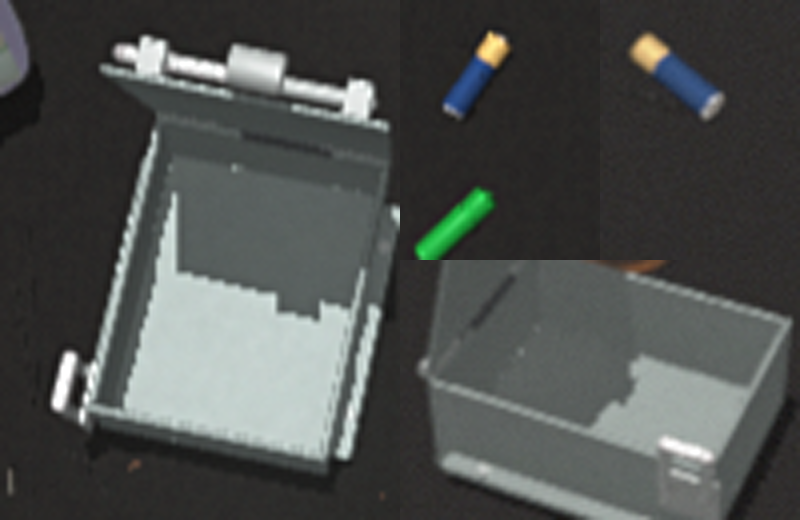

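The crop confirms it: the blue cell has a copper end at top (210,224) and a silver end at (198,243), and the green rod is a separate object. Box rim corners in the top view are at (256,222), (317,237), (274,151) and (332,158). Next I'll fit these.

Run:
```python
from h import *
from scipy.optimize import least_squares
print('copper',tri(('top0',210.2,224),('side0',319.5,311)))
print('silver',tri(('top0',198.2,243),('side0',338.7,327)))
print('grip',tri(('top0',299.2,137.5),('side0',288,136)))
print('staple',tri(('top0',252,215),('side0',326,242)))
print('FLcorner',tri(('top0',256.5,222.5),('side0',335.5,245)))
ob=[('top0',256.5,222.5,-85,66,70),('top0',317.5,237.5,-85,-66,70),('top0',274.5,151,85,66,70),('top0',252,215,-999,0,0),
('side0',335.5,245,-85,66,70),('side0',352.5,210,-85,-66,70),('side0',262.5,222.5,85,66,70)]
ob=[o for o in ob if o[3]>-900]
def pose(p,b): c,s=np.cos(p[2]),np.sin(p[2]); return [p[0]+c*b[0]-s*b[1],p[1]+s*b[0]+c*b[1],b[2]]
f=lambda p:np.concatenate([proj(o[0],pose(p,o[3:]))-o[1:3] for o in ob])
r=least_squares(f,[420,50,-.2],loss='soft_l1');print(r.x,np.degrees(r.x[2]),f(r.x).reshape(-1,2).round(1))
p=r.x
for th in(1.2,1.3,1.35,1.4):
  L=198;n=10;x=85-L*np.cos(th)+ n*np.sin(th)*-1*-1;z=70+L*np.sin(th)+n*np.cos(th)
  for y in(-10,-5):
    q=pose(p,[x,y,z]);print(th,y,np.round(q),proj('top0',q).round(1),proj('side0',q).round(1))
q=pose(p,[-60,76,91]);print(q,proj('top0',q),proj('side0',q))
```

```text
copper (array([490.39859979, 233.30234697,   5.79598561]), [0.6695485577181741, 0.6695485577182808])
silver (array([447.24539216, 258.95666962,   4.00875087]), [0.24734742834561957, 0.24734742834553955])
grip (array([602.7276625 ,  19.27196377, 266.0344814 ]), [2.0598375831131697, 2.0598375831130595])
staple (array([498.88456116, 124.44897643,  89.38679559]), [0.11392379270035143, 0.1139237927003367])
FLcorner (array([482.26188493, 116.49575283,  76.5423407 ]), [2.5001629852423335, 2.5001629852423193])
[ 5.52384717e+02  3.45339855e+01 -2.06849632e-01] -11.851610879374855 [[ 0.3  1.4]
 [-0.2 -0.7]
 [ 0.4 -1.7]
 [-1.5  1.8]
 [ 1.8 -1.7]
 [ 0.7  1.1]]
1.2 -10 [572.  20. 258.] [298.8 157.1] [301.8 141. ]
1.2 -5 [573.  25. 258.] [295.9 156.5] [300.7 142.2]
1.3 -10 [591.  16. 263.] [301.1 145.7] [293.1 136.6]
1.3 -5 [592.  21. 263.] [298.2 145.1] [292.  137.8]
1.35 -10 [601.  14. 265.] [302.2 140. ] [288.7 134.7]
1.35 -5 [602.  19. 265.] [299.4 139.4] [287.6 135.9]
1.4 -10 [610.  12. 267.] [303.4 134.4] [284.3 133. ]
1.4 -5 [611.  17. 267.] [300.6 133.8] [283.2 134.2]
[np.float64(509.27245648516566), np.float64(121.23653997543008), 91] [253.57368951 209.93609534] [321.41837922 239.58075778]
```

The rows are not in the units I measure in: shifts go in shares of 100 cm and turns go in shares of 60 degrees. I convert before sending: -37.3 cm is -0.373, -36 cm is -0.36, 13.2 degrees is 0.22.

Emit:
servo_tool([
  [[-0.03,-0.02,0],0.0333,1],
  [[-0.065,-0.043,0.01],0.0833,1],
  [[-0.1,-0.067,0.02],0.1333,1],
  [[-0.135,-0.09,0.03],0.1833,0.6],
  [[-0.17,-0.114,0.04],0.22,0.6],
  [[-0.205,-0.137,0.05],0.22,0.6],
  [[-0.24,-0.16,0.06],0.22,0.6],
  [[-0.275,-0.184,0.07],0.22,0.6],
  [[-0.31,-0.207,0.08],0.22,0.6],
  [[-0.34,-0.227,0.09],0.22,0.6],
  [[-0.36,-0.24,0.1],0.22,0.6],
  [[-0.373,-0.249,0.11],0.22,0.6],
  [[-0.373,-0.249,0.11],0.22,0.6],
  [[-0.373,-0.249,0.11],0.22,0.6],
  [[-0.373,-0.249,0.11],0.22,0.6],
], squeeze=40)

```text
time_s: 1.35
tool_pos: [468.5, 246.8, 121.5]
tcp_rot: [180.0, -0.0, 149.3]
wrist_force: [-0.4, 0.1, 0.7]
finger_gap: 51.2
grip_force: 0.0
```

Run:
```python
from h import *
snap('wrist','w1');o=arm.get_obs();print(o['tool_pos'],o['tcp_rot'],o['time_s'])
print(proj('w1',[469,246,7]),proj('w1',[490.4,233.3,7]),proj('w1',[447.2,259,7]))
```

```text
[468.54920856 247.18322787 121.83043288] [1.79959556e+02 7.80121998e-03 1.49349759e+02] 1.4
[319.84823647 196.36816776] [319.88929762 221.75049327] [319.86471567 168.96523823]
```

View pics/w1.png

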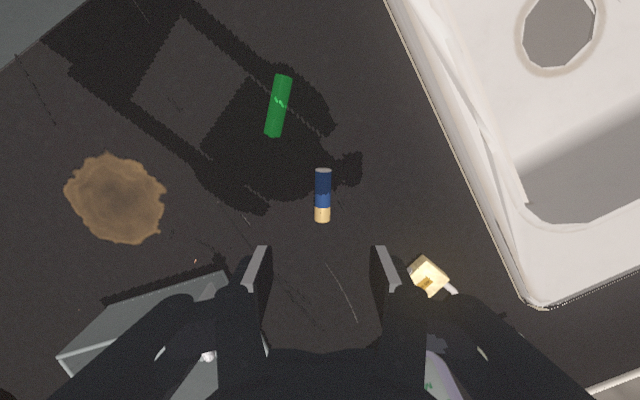

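The wrist view shows the cell at (322,169)–(322,222), centred about 2 px from the prediction and aligned with the pads. The green rod at (278,105) is clear of the fingers, so I'm descending.

In the tool's units: 11.8 cm is 0.118, 11.3 cm is 0.113.

Emit:
servo_tool([
  [[-0.001,0.002,0.03],0,0.5],
  [[-0.001,0.002,0.06],0,0.5],
  [[-0.001,0.002,0.085],0,0.5],
  [[-0.001,0.002,0.103],0,0.5],
  [[-0.001,0.002,0.113],0,0.5],
  [[-0.001,0.002,0.118],0,0.5],
  [[-0.001,0.002,0.118],0,0.5],
  [[-0.001,0.002,0.118],0,0.2],
  [[-0.001,0.002,0.118],0,0],
  [[-0.001,0.002,0.118],0,0],
  [[-0.001,0.002,0.118],0,0],
  [[-0.001,0.002,0.118],0,0],
  [[-0.001,0.002,0.118],0,0],
  [[-0.001,0.002,0.118],0,0],
], squeeze=40)

```text
time_s: 2.57
tool_pos: [472.3, 248.1, 5.2]
tcp_rot: [179.8, 0.1, 149.3]
wrist_force: [-0.2, -0.0, 6.2]
finger_gap: 13.3
grip_force: 41.8
```

In the tool's units: -17.2 cm is -0.172, -16.3 cm is -0.163, -18.9 degrees is -0.315.

Emit:
servo_tool([
  [[0,0,-0.01],0,0],
  [[0,0,-0.035],0,0],
  [[0,0,-0.065],0,0],
  [[0,0,-0.095],0,0],
  [[0,0,-0.115],0,0],
  [[-0.015,-0.014,-0.12],-0.0333,0],
  [[-0.04,-0.036,-0.12],-0.0833,0],
  [[-0.067,-0.06,-0.12],-0.1333,0],
  [[-0.094,-0.085,-0.12],-0.1833,0],
  [[-0.12,-0.109,-0.12],-0.2333,0],
  [[-0.145,-0.131,-0.12],-0.2833,0],
  [[-0.163,-0.147,-0.12],-0.315,0],
  [[-0.172,-0.155,-0.12],-0.315,0],
  [[-0.172,-0.155,-0.12],-0.315,0],
  [[-0.172,-0.155,-0.12],-0.315,0],
])

```text
time_s: 3.82
tool_pos: [539.2, 26.6, 123.4]
tcp_rot: [180.0, -0.0, 168.1]
wrist_force: [0.2, 0.3, -0.3]
finger_gap: 12.8
grip_force: 41.1
```

Run:
```python
from h import *
a=snap('wrist','w2')['img'];b=snap('side','s2')['img']
cv2.imwrite('pics/c2.png',np.hstack([a[:, 120:520],b[60:460,200:600][:400]if 0 else cv2.resize(b[80:280,200:400],(400,400))]))
```

```text
(no output)
```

View pics/c2.png

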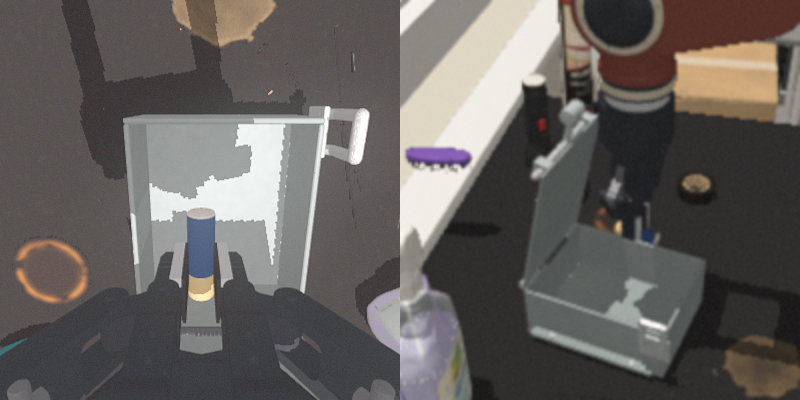

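In the tool's units: 11 cm is 0.11, 10.3 cm is 0.103.

Emit:
servo_tool([
  [[0.01,0,0.01],0,0],
  [[0.02,0,0.03],0,0],
  [[0.02,0,0.06],0,0],
  [[0.02,0,0.085],0,0],
  [[0.02,0,0.103],0,0],
  [[0.02,0,0.11],0,0],
  [[0.02,0,0.11],0,0],
  [[0.02,0,0.11],0,0],
  [[0.02,0,0.11],0,0.1],
  [[0.02,0,0.11],0,0.2],
  [[0.02,0,0.11],0,0.3],
  [[0.02,0,0.11],0,0.4],
  [[0.02,0,0.11],0,0.4],
  [[0.02,0,0.11],0,0.4],
])

```text
time_s: 5.08
tool_pos: [522.1, 33.4, 15.6]
tcp_rot: [179.6, 0.2, 168.1]
wrist_force: [1.3, 13.1, 4.5]
finger_gap: 34.0
grip_force: 0.0
```

In the tool's units: -29 cm is -0.29, -28 cm is -0.28.

Emit:
servo_tool([
  [[0,0.003,-0.01],0,0.4],
  [[0,0.005,-0.03],0,0.4],
  [[0,0.005,-0.06],0,0.4],
  [[0,0.005,-0.095],0,0.4],
  [[0,0.005,-0.13],0,0.4],
  [[0,0.005,-0.16],0,0.4],
  [[0,0.005,-0.19],0,0.4],
  [[0,0.005,-0.22],0,0.4],
  [[0,0.005,-0.25],0,0.4],
  [[0,0.005,-0.28],0,0.5],
  [[0,0.005,-0.29],0,0.5],
  [[0,0.005,-0.29],0,0.5],
  [[0,0.005,-0.29],0,0.5],
])

```text
time_s: 6.17
tool_pos: [520.8, 35.2, 303.2]
tcp_rot: [-180.0, 0.0, 168.2]
wrist_force: [-0.0, -0.8, -1.8]
finger_gap: 42.8
grip_force: 0.0
```

Run:
```python
from h import *
a=snap('wrist','w3')['img'];b=snap('side','s3')['img'];t=snap('top','t3')['img']
r=lambda i,x,y,w,h,W,H:cv2.resize(i[y:y+h,x:x+w],(W,H),interpolation=cv2.INTER_CUBIC)
cv2.imwrite('pics/c3.png',np.hstack([cv2.resize(a,None,fx=.625,fy=.625)[:,:400],r(b,240,120,125,250//2,400,250)]) if 0 else np.vstack([np.hstack([r(a,0,0,640,400,400,250),r(t,220,110,160,100,400,250)]),r(b,240,120,160,70,800,350)]))
print(arm.get_obs()['tool_pos'])
```

```text
[519.85571492  35.35825043 300.46816545]
```

View pics/c3.png

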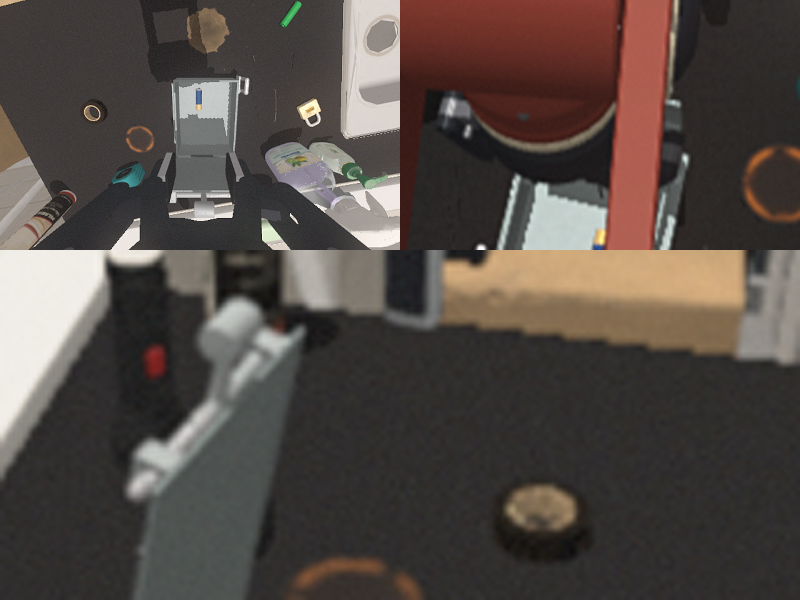

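The cell lies in the box, at wrist (198,98) in the small view. The grip is at side (287,135.5) and wrist (326,331).

Run:
```python
from h import *
a=cv2.imread('pics/w3.png');g=a[290:360,270:390]
print(tri(('top0',299.2,137.5),('side0',287,135.5),('w3',326,331)))
for q in([601,14,265],[602,19,265]):print(proj('w3',q))
cv2.imwrite('pics/c4.png',cv2.resize(a[270:370,250:410],(800,500),interpolation=cv2.INTER_CUBIC))
```

```text
(array([603.2785137 ,  20.68437651, 266.56028358]), [1.891783210231075, 0.9408855392105919, 1.9646637288104618])
[314.52114374 330.22273407]
[321.30907368 330.16868094]
```

View pics/c4.png

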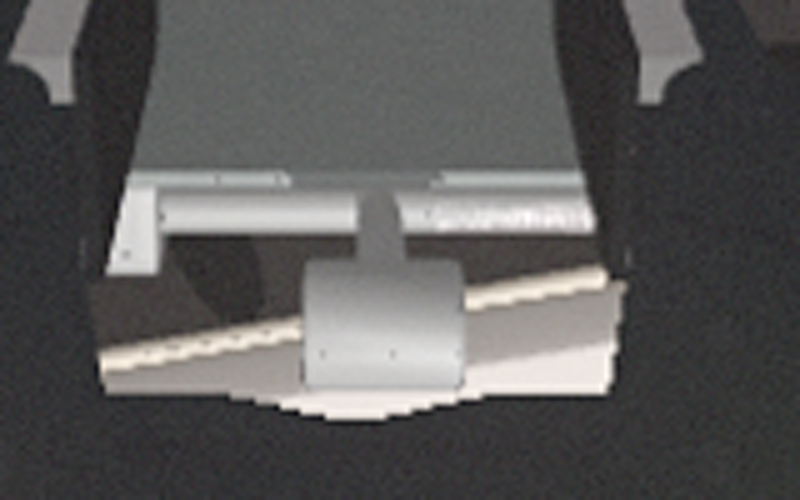

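In the tool's units: -8.4 cm is -0.084, 5.5 cm is 0.055.

Emit:
servo_tool([
  [[-0.02,0.0035,0],0,0.6],
  [[-0.05,0.0035,0],0,0.6],
  [[-0.075,0.0035,0],0,0.6],
  [[-0.084,0.0035,0],0,0.6],
  [[-0.084,0.0035,0.005],0,0.6],
  [[-0.084,0.0035,0.02],0,0.6],
  [[-0.084,0.0035,0.04],0,0.6],
  [[-0.084,0.0035,0.052],0,0.6],
  [[-0.084,0.0035,0.055],0,0.6],
  [[-0.084,0.0035,0.055],0,0.6],
  [[-0.084,0.0035,0.055],0,0.4],
  [[-0.084,0.0035,0.055],0,0.2],
  [[-0.084,0.0035,0.055],0,0.2],
  [[-0.084,0.0035,0.055],0,0.2],
  [[-0.084,0.0035,0.055],0,0.2],
  [[-0.084,0.0035,0.055],0,0.2],
], squeeze=70)

```text
time_s: 7.65
tool_pos: [604.4, 21.6, 250.1]
tcp_rot: [180.0, 0.1, 168.2]
wrist_force: [-1.6, 1.1, 6.4]
finger_gap: 22.4
grip_force: 69.9
```

Run:
```python
from h import *
snap('side','s5');b=cv2.imread('pics/s5.png')
cv2.imwrite('pics/c5.png',cv2.resize(b[80:205,230:390],(640,500),interpolation=cv2.INTER_CUBIC))
o=arm.get_obs();print(o['tool_pos'],o['wrist_force'],o['finger_gap'],o['grip_force'])
```

```text
[604.35948634  21.58710322 250.01603612] [-3.103458    0.54998852  6.03648645] 22.56385162639937 69.89631414413452
```

View pics/c5.png

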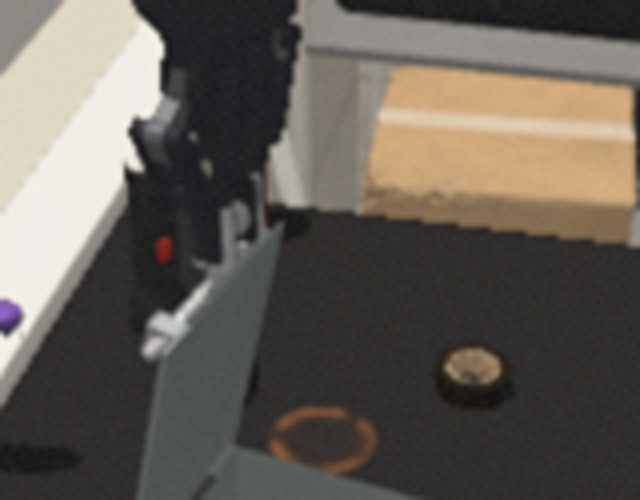

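```bash
python3 -c "
import numpy as np
for t in list(np.arange(1.35,-.01,-.075)):
  print(round(t,3),round((198*np.cos(t)-10*np.sin(t)-33.6)/10,2),round((195.4-198*np.sin(t)-10*np.cos(t))/10,2))"
```

```text
1.35 0.0 0.0
1.275 1.46 0.31
1.2 2.88 0.72
1.125 4.28 1.24
1.05 5.62 1.87
0.975 6.92 2.59
0.9 8.16 3.41
0.825 9.34 4.32
0.75 10.45 5.31
0.675 11.47 6.39
0.6 12.42 7.53
0.525 13.27 8.75
0.45 14.03 10.03
0.375 14.7 11.36
0.3 15.26 12.73
0.225 15.72 14.15
0.15 16.07 15.59
0.075 16.31 17.06
0.0 16.44 18.54
```

In the tool's units: 14.03 cm is 0.1403, 13.27 cm is 0.1327.

Emit:
servo_tool([
  [[0.007,0,0.0015],0,0.2],
  [[0.0146,0,0.0031],0,0.2],
  [[0.0288,0,0.0072],0,0.2],
  [[0.0428,0,0.0124],0,0.2],
  [[0.0562,0,0.0187],0,0.2],
  [[0.0692,0,0.026],0,0.2],
  [[0.0816,0,0.034],0,0.2],
  [[0.0934,0,0.043],0,0.2],
  [[0.1045,0,0.053],0,0.2],
  [[0.1147,0,0.064],0,0.2],
  [[0.1242,0,0.075],0,0.2],
  [[0.1327,0,0.0875],0,0.2],
  [[0.1403,0,0.1],0,0.2],
  [[0.1403,0,0.1],0,0.2],
  [[0.1403,0,0.1],0,0.2],
], squeeze=80)

```text
time_s: 8.95
tool_pos: [466.1, 50.5, 149.4]
tcp_rot: [180.0, 0.0, 168.2]
wrist_force: [-6.2, 0.9, 10.3]
finger_gap: 22.4
grip_force: 85.2
```

In the tool's units: 8.8 cm is 0.088, 8.5 cm is 0.085.

Emit:
servo_tool([
  [[0.0075,0,0.0135],0,0.2],
  [[0.0135,0,0.027],0,0.2],
  [[0.018,0,0.041],0,0.2],
  [[0.022,0,0.0555],0,0.2],
  [[0.024,0,0.07],0,0.2],
  [[0.025,0,0.078],0,0.2],
  [[0.025,0,0.085],0,0.2],
  [[0.025,0,0.088],0,0.2],
  [[0.025,0,0.088],0,0.2],
  [[0.025,0,0.088],0,0.2],
])

```text
time_s: 9.78
tool_pos: [441.4, 55.8, 61.2]
tcp_rot: [180.0, -0.1, 168.2]
wrist_force: [-7.5, 2.1, 9.4]
finger_gap: 22.6
grip_force: 87.4
```

In the tool's units: 0.4 cm is 0.004, 0.2 cm is 0.002.

Emit:
servo_tool([
  [[0,0,0.002],0,0.2],
  [[0,0,0.004],0,0.2],
  [[0,0,0.004],0,0.2],
  [[0,0,0.004],0,0.2],
])

```text
time_s: 10.12
tool_pos: [441.5, 55.9, 59.5]
tcp_rot: [-180.0, -0.2, 168.2]
wrist_force: [-17.0, 1.2, 27.3]
finger_gap: 22.3
grip_force: 89.5
```

Run:
```python
from h import *
snap('side','s6');b=cv2.imread('pics/s6.png')
cv2.imwrite('pics/c6.png',cv2.resize(b[185:285,240:380],(700,500),interpolation=cv2.INTER_CUBIC))
```

```text
(no output)
```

View pics/c6.png

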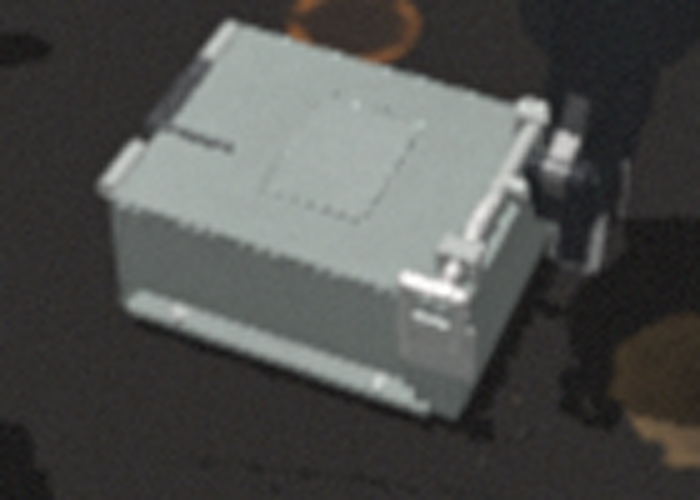

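The side view shows the lid level on the box with the rod in line with the staple. The force jump to 27 N means it's on its stop, so I'm sliding the bolt.

In the tool's units: 2.3 cm is 0.023, 2.15 cm is 0.0215.

Emit:
servo_tool([
  [[0,0.002,-0.001],0,0.2],
  [[0,0.005,-0.001],0,0.2],
  [[0,0.008,-0.001],0,0.2],
  [[0,0.011,-0.001],0,0.2],
  [[0,0.014,-0.001],0,0.2],
  [[0,0.017,-0.001],0,0.2],
  [[0,0.0195,-0.001],0,0.2],
  [[0,0.0215,-0.001],0,0.2],
  [[0,0.023,-0.001],0,0.2],
  [[0,0.023,-0.001],0,0.2],
  [[0,0.023,-0.001],0,0.2],
])

```text
time_s: 11.08
tool_pos: [446.3, 78.7, 60.0]
tcp_rot: [180.0, -0.2, 168.2]
wrist_force: [-14.3, 2.4, 22.3]
finger_gap: 22.3
grip_force: 88.8
```

In the tool's units: 0.3 cm is 0.003, 0.2 cm is 0.002.

Emit:
servo_tool([
  [[0,0.002,0],0,0.2],
  [[0,0.003,0],0,0.2],
  [[0,0.003,0],0,0.2],
  [[0,0.003,0],0,0.2],
])

```text
time_s: 11.42
tool_pos: [446.5, 80.1, 59.9]
tcp_rot: [-179.8, -0.2, 168.2]
wrist_force: [-15.5, -3.6, 23.9]
finger_gap: 22.4
grip_force: 88.9
```

In the tool's units: 0.3 cm is 0.003, 0.2 cm is 0.002.

Emit:
servo_tool([
  [[0,0.002,0],0,0.2],
  [[0,0.003,0],0,0.2],
  [[0,0.003,0],0,0.2],
  [[0,0.003,0],0,0.2],
])

```text
time_s: 11.75
tool_pos: [446.6, 80.5, 59.7]
tcp_rot: [-179.4, -0.2, 168.2]
wrist_force: [-19.1, -15.1, 26.3]
finger_gap: 22.0
grip_force: 89.1
```

In the tool's units: -16 cm is -0.16, -1.5 cm is -0.015.

Emit:
servo_tool([
  [[0,-0.001,-0.002],0,0.2],
  [[0,-0.002,-0.003],0,0.2],
  [[0,-0.002,-0.003],0,0.3],
  [[0,-0.002,-0.003],0,0.4],
  [[0,-0.002,-0.003],0,0.5],
  [[0,-0.002,-0.003],0,0.5],
  [[0,-0.002,-0.003],0,0.5],
  [[0,-0.002,-0.015],0,0.5],
  [[0,-0.002,-0.04],0,0.5],
  [[0,-0.002,-0.07],0,0.5],
  [[0.01,-0.002,-0.105],0,0.5],
  [[0.04,-0.002,-0.13],0,0.5],
  [[0.07,-0.002,-0.15],0,0.5],
  [[0.08,-0.002,-0.16],0,0.5],
  [[0.08,-0.002,-0.16],0,0.5],
])

```text
time_s: 13.0
tool_pos: [369.4, 98.9, 220.5]
tcp_rot: [179.9, 0.4, 168.3]
wrist_force: [0.1, 0.2, 1.3]
finger_gap: 42.9
grip_force: 0.0
```

Run:
```python
from h import *
snap('side','s7');b=cv2.imread('pics/s7.png');t=snap('top','t7')['img']
cv2.imwrite('pics/c7.png',np.hstack([cv2.resize(b[185:285,250:370],(480,400),interpolation=cv2.INTER_CUBIC),cv2.resize(t[130:260,230:330],(308,400),interpolation=cv2.INTER_CUBIC)]))
```

```text
(no output)
```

View pics/c7.png

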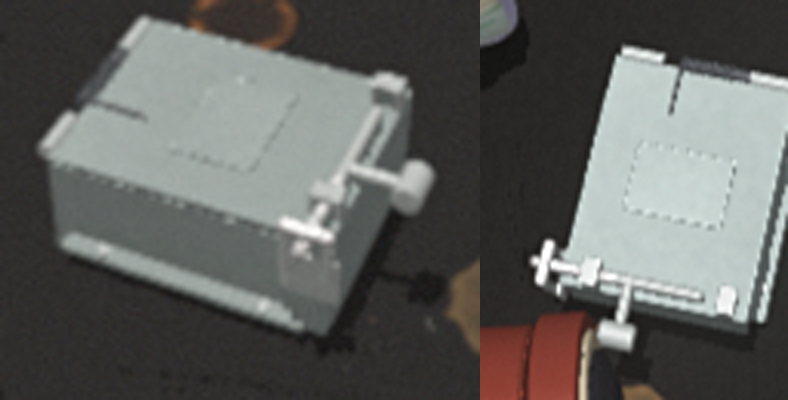

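The lid stays shut with the gripper away. In the top crop the rod runs through under the staple at (545,262), and the bolt went to its stop.

```bash
python3 -c "
from plant import arm
print(arm.finish_job())"
```

```text
the job is handed in; nothing more can be done
None
```

The used AA battery is in the grey box, the lid is shut and the bolt is fully home under the staple; the lid stayed shut when I let go, and I handed the job in at about 13 s of arm time.

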